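# Put a reagent bottle away in the dry cabinet and latch its door

## Robot

A 6-joint arm with a two-finger parallel gripper is mounted at the origin on a cart in front of the work surface, level with it; the furniture and walls round the work are solid. World frame = base frame: x ahead of the robot, y to its left, z up, the work surface at z = 0. Lengths are in m, angles in rad, forces in N, time in s.
With the tool pointing down it reaches from about 0.25 to 0.775 m from the base axis. Payload 4 kg.
Tool frame: the origin (TCP) lies midway between the tips of the shut fingers; the grasp point (between the pads) lies robot.grip_point_offset behind it (robot.grip_point_offset is the distance from the TCP to the grasp point, in m); z points along the fingers, x is the direction in which the jaws open and shut, and the axes are right-handed (so a half turn about z gives the same grasp; the last joint's range is limited). The gripper opens to 94 mm and grips with 3 to 60 N. Pads are 16 mm wide; open, the fingers measure 119 mm over their backs; the gripper's body (75 mm by 177 mm) begins 78 mm behind the grasp point.
Start: joints at [-1.411, 0.087, 1.371, -0, 1.684, -0.103], TCP at [0.143, -0.531, 0.206] pointing down, gripper open.
Joint ranges: [-3.1, 3.1], [-0.76, 2.03], [0.27, 2.55], [-1.08, 4.22], [0.17, 2.65], [-2.57, 2.57]. Speed limits (rad/s): [2.79, 2.79, 3.14, 3.14, 3.14, 3.14].

## Interface

Orientations are given as [roll, pitch, yaw] about the fixed x, y, z axes, in that order (R = Rz(yaw) Ry(pitch) Rx(roll)).
In Python, from bench import robot, optics, finder gives the robot as it stands. The module is installed in compiled form; this text tells all that it offers.
- The arm moves only by the tool arm_command, never from a script. Its argument "plan" is a list of rows, each a list of 5 numbers: the opening, from 0 (shut) to 1 (fully open), then the shift along the world's x, y, z in m, then the turn about the world's z in degrees. A call has 1 to 10 rows; each row is the pose to reach, as a shift and turn from the pose commanded when the call began; what a row does not reach only later rows make up. A row lasts 1/8 s, in which the tool goes at most 62.5 mm and 10.7 degrees, less where a joint would pass 70% of its speed; a pose out of reach is approached as far as the arm can. A call with a gripper value outside its range is refused whole. The fingers move at their own pace and stop on an object; the grip force is fixed at half the most. Time passes only in rows, so rows that repeat a pose let the fingers close. It gives the time, the measured TCP pose, the force and the opening at its end, in the units of the state.
- robot.get_obs(): the state, without advancing time (a new reading comes with each control period).
- optics.snapshot(name): name is "scene" or "top" or "wrist"; returns a dict with "image" (480x640x3 uint8, red, green, blue), "fx", "fy", "cx", "cy" (pixels), "position" and "rotation" of the camera in the world; the wrist camera has in their place "hand_eye" (4x4, takes a point from camera to tool coordinates, whose origin is the TCP and whose axes are the tool frame's). Camera axes: x right, y down, z forward; pixel columns grow to the right and rows downward; lengths in m; the calibration is good to about 2 mm. The wrist camera is an equidistant fisheye: a pixel r from the principal point sees the ray r / f radians off the axis. A picture is of the moment at which its call begins: read the wrist's pose just before it. There is no depth.
- robot.close_job(): hands the job in, once; it reports no verdict.
Trained networks look in the newest picture that a camera, given by its name, has taken for a name from the list of things; names that differ only in an ending like _2 or _b are one class to them, and where a whole thing is asked for, a point or a joint stands for the part that bears it (a point fixed in the world has none). Each returns a list of dicts, best first, with "p" (0 to 1); they miss things now and then, are a little off and sometimes report something else, mostly with a low value. They report only what shows in the picture. A call takes as long as a camera call. They do not tell look-alikes from the thing itself.
- finder.masks_of(label, camera): "pixels" (480x640 bool, what is visible of it) and "extent" ([left, top, right, bottom] in pixels, round what is visible of it).
The state is a dict: "time": time; "joint_positions": joint angles; "qvel": joint speeds; "joint_torque": joint torques, N m; "tool_pos": TCP position; "ee_rot": TCP orientation; "wrist_force": force on the tool from outside, world axes, zero at the start; "wrist_torque": the same for the moment, N m; "width": finger opening in m.
Only numpy, scipy, OpenCV 4.12 (cv2) and the standard library are available. Lean on these libraries where they do the work, as an engineer would, in place of code of your own. Each camera call takes 0.05 s, during which the arm holds its last target.

## Task

Put the small screw-cap bottle away in the dry-storage cabinet: stand it in the pulled-out drawer, push the drawer fully home, then swing the cabinet's door shut against its rubber seal until the sprung latch snaps in and holds it. Press the door gently, neither forcing nor slamming it; keep the bottle upright and leave the other things where they are.

Things in the scene. Friction and masses are not known exactly. Their poses are not given: they have to be found in the camera images.
- cabinet: White dry-storage cabinet, fixed to the bench, 105 deep (x) x 180 wide (y) x 120 high mm, clear roof. Origin: on the bench under it, midway between its side walls, 65 mm behind its open front and 40 mm before its back; x points from front to back, y to its left seen from the robot, z up.
- drawer_front (a point): Middle of the top edge of the drawer front's outer face: a grey upright panel 128 wide x 84 high x 6 mm thick, top edge 100 mm above the bench; axes as the cabinet's. Pushed home, it stands 3 mm proud of the cabinet's front. Press near the top of the panel, so that the hand passes over the cabinet's roof.
- drawer_floor (a point): Point on the drawer's inner floor, midway between its sides, 44 mm behind the inside of its front panel, 19 mm above the bench; axes as the cabinet's. The floor reaches x -44 to +39 mm and y -58 to +58 mm from it; the other walls are 25 mm high. With the drawer out, only the part from x = -44 to about +20 mm lies clear of the cabinet's roof.
- tray (a joint): Slide of the drawer, m: 0 fully home, 0.082 fully pulled out. About 1.2 N of friction; it stays where it is left.
- door_hinge (a point): On the door's upright hinge axis, at the left of the cabinet's front seen from the robot, 65 mm above the bench; 78 mm ahead of and 88 mm left of the cabinet's origin. Axes are the door's: it extends along -y of this point, from 5 to 171 mm; its -x side is the outer face, which is pushed to shut it. Shut, these axes are the cabinet's.
- door_edge (a point): Top corner of the door's outer face at its free edge. The door is a white frame with a clear pane, one flat panel 12 mm thick (6 mm each side of the hinge axis), from 12 to 118 mm above the bench. The dark latch case on its outer face at the free edge, 42 to 78 mm above the bench, is 34 mm wide and 8 mm proud. Press above it, so that the hand passes over the roof.
- door (a joint): Hinge of the door, rad: about 0 shut, grows as it opens towards the robot (1.57 square to the front, 2.0 the limit). It turns with light friction, stays where it is left, but let go before the snap does not stay shut. Below about 0.03 it squeezes a rubber seal that pushes it back, about 13 N at the free edge when flat (-0.024); then the push rises steeply.
- strike_plate (a point): Where the lip of the strike nominally stands: a bent steel plate on the cabinet's right wall with an upright lip 2 mm thick, 60 mm above the bench. It is set by hand in slots, so the lip really stands up to 2 mm before or behind this point: the door angle at which the bolt snaps in lies anywhere from +0.01 to -0.016 rad and must be felt.
- latch_bolt (a joint): Slide of the bevelled sprung bolt in the door's free edge, m: 0 thrown out (free or latched), 0.009 fully in. Below a door angle of about 0.09 the bevel rides over the strike's lip and pushes it in to about 0.005; then it drops back to 0 behind the lip: snapped in. Just before, 14 to 22 N are needed on the door at 140 mm from the hinge; then the push drops by 2 to 6 N.
- bottle: The bottle to put away: small clear screw-cap bottle, 45 mm across, 82 mm high, standing upright on the bench; its cap is 28 mm across and makes up the top 16 mm. Origin: centre of its underside, z up.
- beaker: Bystander: small empty glass beaker, 52 mm across, 62 mm high. Origin: centre of its underside.
- cool_block: Bystander: blue cooling block with small wells, 78 x 115 x 30 mm. Origin: centre of its underside.
Not all that is in view belongs to the job. What is shaped like the bottle but brown is not meant.

How it is judged:
By the outcome, as a careful person would: the job done as asked, in the order asked, and still so for the second after the job is handed in, with the robot touching nothing.
It also fails if it takes over 72 s, if anything falls off the work surface, if the arm or the gripper's body presses on something with over 40 N, if the wrist force passes 120 N, or if a joint passes its speed limit or range.

## Working session

There is one attempt and no reset: what is moved stays moved. The work goes in short steps, Python scripts to look and compute and a tool call to move; the robot and the scene stay as the last step left them, time stands still between calls to the robot, and variables do not carry over. Pictures are saved under pics/ and viewed, and the job is handed in when it is done.

Besides the shell and the picture viewer there is one more tool, called as a command line: name --pt "numbers of a row" for each row, then --argument value for the rest. arm_command: Moves the arm, as the interface text tells. Its arguments: {"type":"object","properties":{"plan":{"type":"array","items":{"type":"array","items":{"type":"number"}}}},"required":["plan"]}

```bash
mkdir -p pics
python3 - <<'E'
from bench import robot, optics, finder
import cv2
o=robot.get_obs()
for k,v in o.items(): print(k,v)
print(robot.grip_point_offset)
for n in ["scene","top","wrist"]:
    s=optics.snapshot(n)
    cv2.imwrite(f"pics/{n}0.png",s["image"][:,:,::-1])
    print(n,{k:v for k,v in s.items() if k!="image"})
E
```

```text
time 0.0
joint_positions [-1.41108563e+00  8.79563242e-02  1.37221017e+00 -7.19085848e-06
  1.68362067e+00 -1.03100492e-01]
qvel [ 0.00022625  0.00052848 -0.00105617 -0.00049775  0.00184003  0.00122439]
joint_torque [ 6.43891035e-04 -3.40182137e+01 -3.02426541e+01  7.15843798e-02
  3.30503436e-02 -1.55570810e-04]
tool_pos [ 0.14279397 -0.53057792  0.20432583]
ee_rot [-3.14137391e+00  2.18359674e-03 -1.30798570e+00]
wrist_force [ 0.27246253 -0.51499682  0.26277632]
wrist_torque [ 0.03889856 -0.05981013 -0.02328427]
width 0.09408251154213357
0.0188
scene {'fx': 489.7885422806944, 'fy': 489.7885422806944, 'cx': 320.1979394003123, 'cy': 243.47945182723308, 'position': array([0.03498292, 0.79505521, 0.67666906]), 'rotation': array([-2.18376173,  0.00929632, -2.55071498])}
top {'fx': 462.8061503126446, 'fy': 462.8061503126446, 'cx': 320.3112649357446, 'cy': 238.80754019091864, 'position': array([0.34143094, 0.21549572, 1.11973599]), 'rotation': array([-2.97033028, -0.09471711, -1.54631411])}
wrist {'fx': 371.64829954431775, 'fy': 371.64829954431775, 'cx': 314.5598159661719, 'cy': 235.53553967783722, 'hand_eye': array([[ 9.99998636e-01, -1.27198109e-03,  1.05347700e-03,
         1.44797672e-03],
       [ 9.65861358e-04,  9.67803089e-01,  2.51706669e-01,
        -7.19596736e-02],
       [-1.33972442e-03, -2.51705309e-01,  9.67802998e-01,
        -1.78800920e-01],
       [ 0.00000000e+00,  0.00000000e+00,  0.00000000e+00,
         1.00000000e+00]])}
```

View pics/scene0.png

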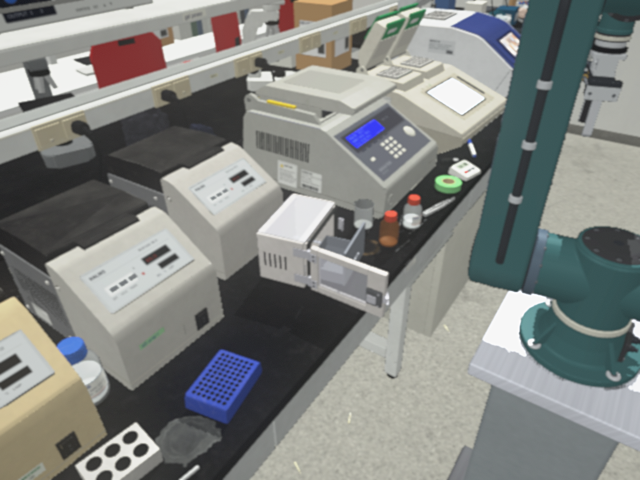

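View pics/top0.png

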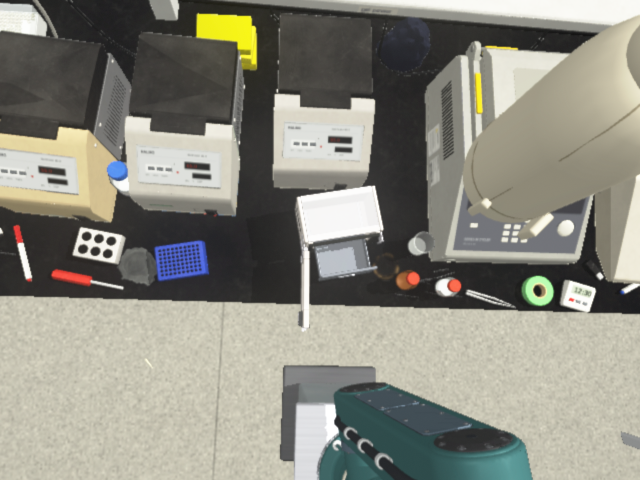

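View pics/wrist0.png

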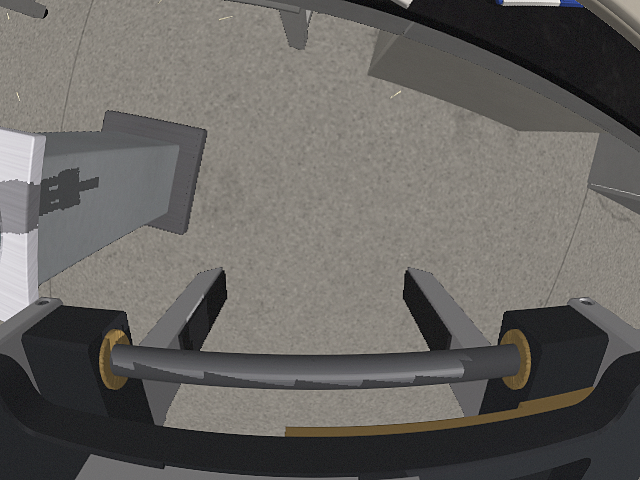

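```bash
cat > h.py <<'E'
from bench import robot, optics, finder
import numpy as np, cv2
from scipy.spatial.transform import Rotation as R
def rot(r): return R.from_euler('xyz',r).as_matrix()
def cam(s,obs=None):
    if 'hand_eye' in s:
        T=np.eye(4);T[:3,:3]=rot(obs['ee_rot']);T[:3,3]=obs['tool_pos'];T=T@s['hand_eye'];return T[:3,:3],T[:3,3]
    return rot(s['rotation']),np.array(s['position'])
def proj(s,P,obs=None):
    Rm,t=cam(s,obs);p=(np.atleast_2d(P)-t)@Rm
    if 'hand_eye' in s:
        rr=np.hypot(p[:,0],p[:,1]);th=np.arctan2(rr,p[:,2]);k=th/np.maximum(rr,1e-9)
        return np.c_[s['cx']+s['fx']*p[:,0]*k,s['cy']+s['fy']*p[:,1]*k]
    return np.c_[s['cx']+s['fx']*p[:,0]/p[:,2],s['cy']+s['fy']*p[:,1]/p[:,2]]
def back(s,uv,z,obs=None):
    Rm,t=cam(s,obs);uv=np.atleast_2d(uv).astype(float)
    a=(uv[:,0]-s['cx'])/s['fx'];b=(uv[:,1]-s['cy'])/s['fy']
    if 'hand_eye' in s:
        th=np.hypot(a,b);k=np.sin(th)/np.maximum(th,1e-9);d=np.c_[a*k,b*k,np.cos(th)]
    else: d=np.c_[a,b,np.ones_like(a)]
    d=d@Rm.T
    return t+d*((z-t[2])/d[:,2])[:,None]
E
python3 - <<'E'
from h import *
import pickle
S={}
for c in ["top","scene"]:
    s=optics.snapshot(c); S[c]=s
    for l in ["cabinet","drawer_front","door_edge","bottle","beaker","cool_block","strike_plate","latch_bolt","tray","door"]:
        for m in finder.masks_of(l,c)[:3]:
            S[(c,l)]=S.get((c,l),[])+[m]
            ys,xs=np.nonzero(m["pixels"]); 
            print(c,l,round(m["p"],2),np.round(m["extent"]),len(xs),np.round([xs.mean(),ys.mean()],1) if len(xs) else '')
pickle.dump(S,open('S.pkl','wb'))
# zoom
im=S['top']['image'][170:340,280:480]; cv2.imwrite('pics/topz.png',cv2.resize(im[:,:,::-1],None,fx=4,fy=3.5,interpolation=cv2.INTER_CUBIC)[:600,:800])
im=S['scene']['image'][180:320,250:450]; cv2.imwrite('pics/scenez.png',cv2.resize(im[:,:,::-1],None,fx=4,fy=4,interpolation=cv2.INTER_CUBIC))
E
```

```text
top cabinet 0.55 [295. 186. 383. 330.] 6942 [336.3 235.6]
top drawer_front 0.92 [314. 243. 376. 278.] 1780 [342.7 258.8]
top door_edge 0.89 [297. 252. 309. 329.] 679 [304.2 291.9]
top bottle 0.95 [432. 274. 461. 296.] 406 [447.1 286. ]
top bottle 0.8 [396. 270. 418. 291.] 345 [407.6 279.3]
top beaker 0.63 [410. 230. 436. 252.] 482 [421.2 243.2]
top beaker 0.26 [298. 250. 311. 333.] 683 [304.3 293. ]
top cool_block 0.77 [153. 239. 210. 282.] 1753 [181.  260.5]
top strike_plate 0.6 [295. 184. 380. 333.] 6655 [336.5 234.9]
top tray 0.94 [316. 239. 373. 281.] 1800 [342.3 259.1]
top door 0.56 [299. 252. 308. 326.] 665 [304.2 291.8]
scene cabinet 0.71 [258. 198. 390. 317.] 9680 [320.2 254.4]
scene drawer_front 0.7 [323. 224. 366. 263.] 853 [346.4 244.7]
scene door_edge 0.72 [311. 244. 389. 314.] 3455 [349.1 281. ]
scene bottle 0.77 [405. 200. 423. 229.] 517 [412.6 212.7]
scene bottle 0.76 [378. 215. 399. 245.] 577 [389.3 229.4]
scene beaker 0.87 [356. 200. 375. 230.] 530 [363.7 213. ]
scene cool_block 0.61 [185. 351. 262. 423.] 3451 [222.9 385.6]
scene strike_plate 0.72 [311. 248. 386. 319.] 3542 [349.3 281. ]
scene strike_plate 0.67 [255. 193. 392. 319.] 9592 [319.9 254.2]
scene latch_bolt 0.56 [383. 294. 389. 303.] 36 [386.  299.6]
scene latch_bolt 0.55 [311. 251. 388. 315.] 3429 [349.3 281.1]
scene door 0.79 [311. 250. 387. 315.] 3427 [349.2 280.9]
```

View pics/topz.png

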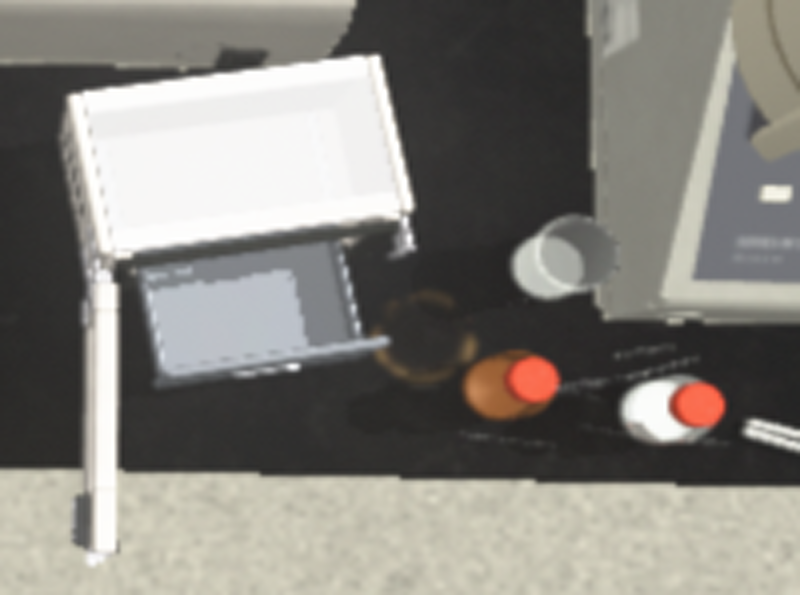

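View pics/scenez.png

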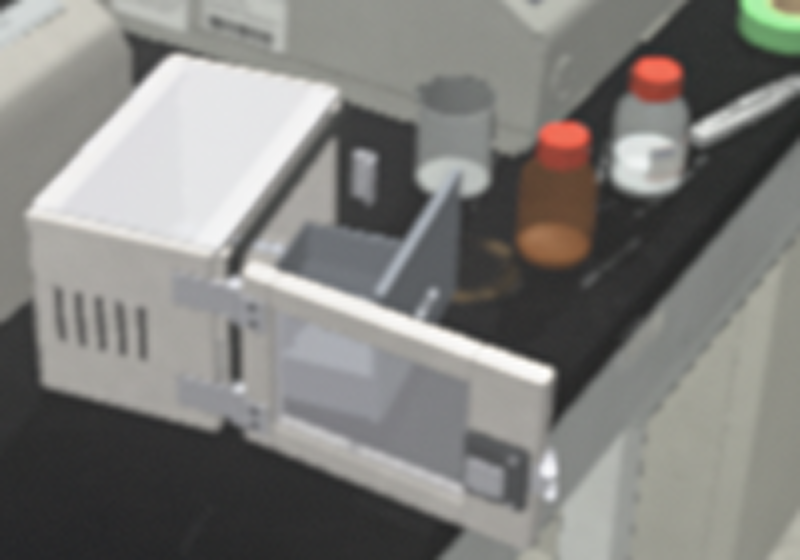

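```bash
cat > fit.py <<'E'
from h import *
import pickle
from scipy.optimize import least_squares
S=pickle.load(open('S.pkl','rb'))
def rz(a): return np.array([[np.cos(a),-np.sin(a),0],[np.sin(a),np.cos(a),0],[0,0,1]])
def cab(p,P): return np.array([p[0],p[1],0])+np.atleast_2d(P)@rz(p[2]).T
def door(p,P,q=None):
    q=p[4] if q is None else q
    return cab(p,np.array([-.078,.088,0])+np.atleast_2d(P)@rz(-q).T)
def pts(p):
    r=cab(p,[[.04,.09,.12],[.04,-.09,.12],[-.065,-.09,.12],[-.065,.09,.12]])
    d=cab(p,[[-.068-p[3],.064,.1],[-.068-p[3],-.064,.1]])
    e=door(p,[[-.006,-.171,.118],[.006,-.171,.118],[-.006,-.005,.118]])
    return r,d,e
if __name__=="__main__":
    def f(p):
        r,d,e=pts(p)
        a=proj(S['top'],np.r_[r,d,e[:2]])-np.array([[298,197.7],[374.2,186.6],[382.5,230],[305.7,243.7],[318.75,280],[377,268.6],[303,327],[309,327]])
        b=proj(S['scene'],np.r_[r,d[1:],e[[0,2]]])-np.array([[257.5,233],[293.75,194.25],[335,205],[303.75,243.75],[365.5,223.75],[387,275.5],[312,247]])
        return np.r_[a,b].ravel()
    r=least_squares(f,[.45,.2,0,.08,1.6],loss='soft_l1')
    print(np.round(r.x,4)); print(np.round(f(r.x).reshape(-1,2),1))
    p=r.x; pickle.dump(p,open('p.pkl','wb'))
    print('floor',cab(p,[-.068-p[3]+.006+.044,0,.019])); print('ends',np.round(pts(p)[1],3),np.round(pts(p)[2],3), 'hinge',door(p,[0,0,0]))
    # bottles: mask extents
    for c in ['top','scene']:
        for m in S[(c,'bottle')]+S[(c,'beaker')][:1]:
            print(c,m['extent'],back(S[c],[[(m['extent'][0]+m['extent'][2])/2,(m['extent'][1]+m['extent'][3])/2]],.041))
    # cap circle centres picked: clear bottle
    for n,uv in [('clear',(698/4+280,404/3.5+170)),('brown',(533/4+280,379/3.5+170))]:
        print(n,back(S['top'],[uv],.082))
    for n,uv in [('clear',(657/4+250,68/4+180)),('brown',(565/4+250,132/4+180))]:
        print(n,back(S['scene'],[uv],.082))
    print('clear base',back(S['top'],[(662/4+280,410/3.5+170)],.02),'beaker base',back(S['top'],[(548/4+280,267/3.5+170)],0),'rim',back(S['top'],[(578/4+280,250/3.5+170)],.062))
    for c in ['top','scene']:
        im=S[c]['image'][:,:,::-1].copy()
        im=cv2.resize(im,None,fx=4,fy=4,interpolation=cv2.INTER_CUBIC)
        for g in pts(p):
            for q in proj(S[c],g): cv2.circle(im,tuple(np.int32(q*4+2)),4,(0,255,0),1)
        x,y=(280,180) if c=='top' else (250,180)
        cv2.imwrite(f'pics/ov_{c}.png',im[y*4:y*4+600,x*4:x*4+800])
E
python3 fit.py
```

```text
[0.588  0.085  0.1981 0.0778 1.7371]
[[-1.8 -0.6]
 [ 0.1 -0.9]
 [ 0.7  0.5]
 [-1.7 -0.7]
 [ 2.4 -1.8]
 [-0.   0.2]
 [ 0.2  1.3]
 [-0.2  1.2]
 [-0.9  0.1]
 [ 0.1 -1.4]
 [ 1.2 -3.7]
 [-0.2  0.4]
 [ 0.9 -2. ]
 [ 0.5  0.4]
 [-1.5  1.1]]
floor [[0.49408438 0.06610129 0.019     ]]
ends [[ 0.432  0.119  0.1  ]
 [ 0.458 -0.006  0.1  ]] [[0.323 0.156 0.118]
 [0.323 0.144 0.118]
 [0.489 0.162 0.118]] hinge [[0.49416683 0.15587416 0.        ]]
top [432.0, 273.5, 461.3, 295.6] [[ 0.432429   -0.18923389  0.041     ]]
top [396.3, 270.5, 417.8, 291.1] [[ 0.43830064 -0.09222892  0.041     ]]
top [410.1, 229.9, 435.8, 252.5] [[ 0.53562238 -0.13243979  0.041     ]]
scene [405.4, 199.8, 422.8, 229.0] [[ 0.41934487 -0.18125783  0.041     ]]
scene [378.3, 215.0, 398.8, 245.1] [[ 0.43973054 -0.08506595  0.041     ]]
scene [355.7, 200.5, 375.0, 229.5] [[ 0.51822734 -0.11372513  0.041     ]]
clear [[ 0.42752944 -0.19249496  0.082     ]]
brown [[ 0.44086005 -0.09513387  0.082     ]]
clear [[ 0.42845793 -0.19200957  0.082     ]]
brown [[ 0.44128752 -0.09526307  0.082     ]]
clear base [[ 0.4277844  -0.19407011  0.02      ]] beaker base [[ 0.5294256  -0.13016052  0.        ]] rim [[ 0.53144258 -0.12944114  0.062     ]]
```

View pics/ov_top.png

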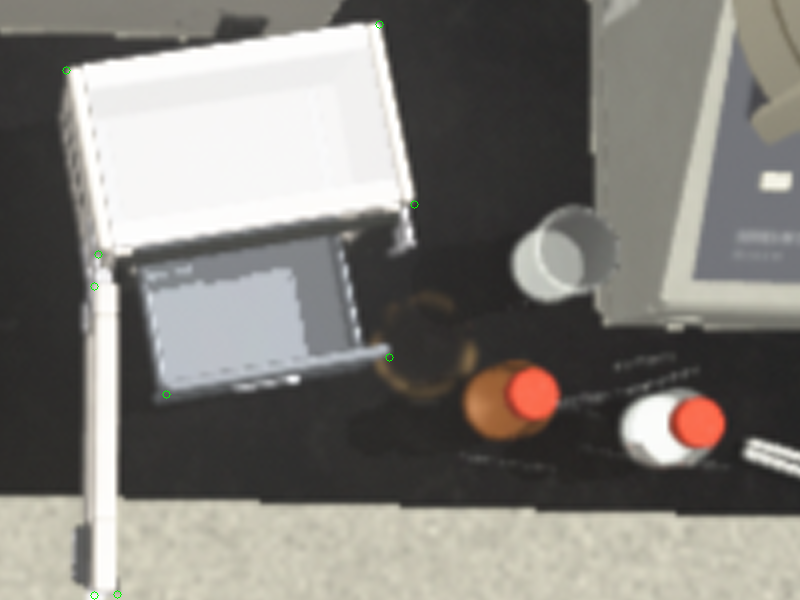

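View pics/ov_scene.png

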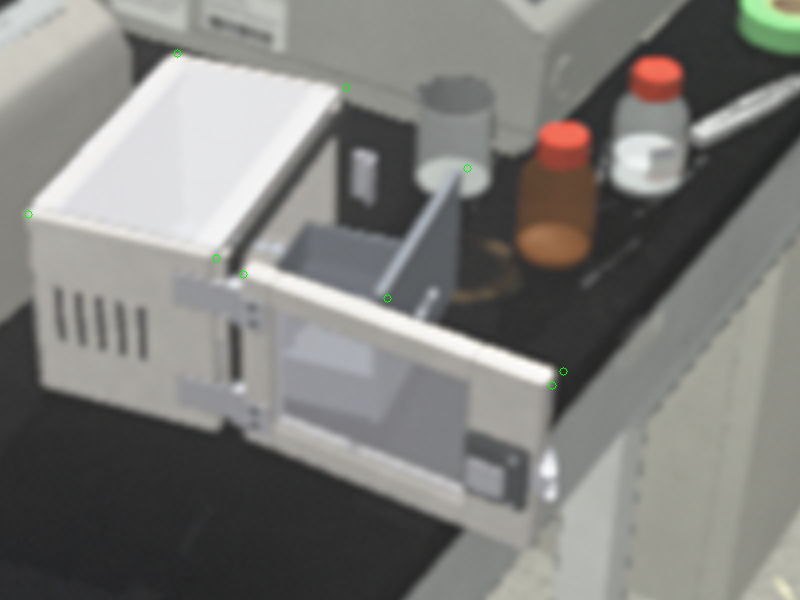

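arm_command --pt "1 0.036 0.042 0 0" --pt "1 0.072 0.085 0 -1" --pt "1 0.108 0.128 0 -2" --pt "1 0.144 0.17 0 -3" --pt "1 0.18 0.213 -0.005 -3.7" --pt "1 0.216 0.256 -0.01 -3.7" --pt "1 0.252 0.298 -0.02 -3.7" --pt "1 0.285 0.339 -0.03 -3.7" --pt "1 0.285 0.339 -0.05 -3.7" --pt "1 0.285 0.339 -0.05 -3.7"

```text
time: 2.5
tool_pos: [0.4272, -0.191, 0.1539]
ee_rot: [3.139, 0.002, -1.371]
wrist_force: [0.3, -0.4, 1.3]
width: 0.0944
```

Run:
```python
from h import *
import pickle
o=robot.get_obs(); s=optics.snapshot('wrist')
print(o['tool_pos'],o['ee_rot'],o['time'])
im=s['image'][:,:,::-1].copy()
for n,P in {'clear':[.428,-.192,.082],'brown':[.441,-.095,.082],'beaker':[.53,-.13,.062]}.items():
    cv2.circle(im,tuple(np.int32(proj(s,P,o)[0])),6,(0,255,0),1); print(n,proj(s,P,o))
cv2.imwrite('pics/w1.png',im)
s=optics.snapshot('scene');cv2.imwrite('pics/s1.png',s['image'][:,:,::-1])
s=optics.snapshot('top');cv2.imwrite('pics/t1.png',s['image'][:,:,::-1])
```

```text
[ 0.4271585  -0.19095555  0.15390313] [ 3.13871310e+00  2.30789636e-03 -1.37101828e+00] 2.5
clear [[313.96718878 243.8879504 ]]
brown [[183.88067485 200.35708152]]
beaker [[257.68866074  86.13394252]]
```

View pics/w1.png

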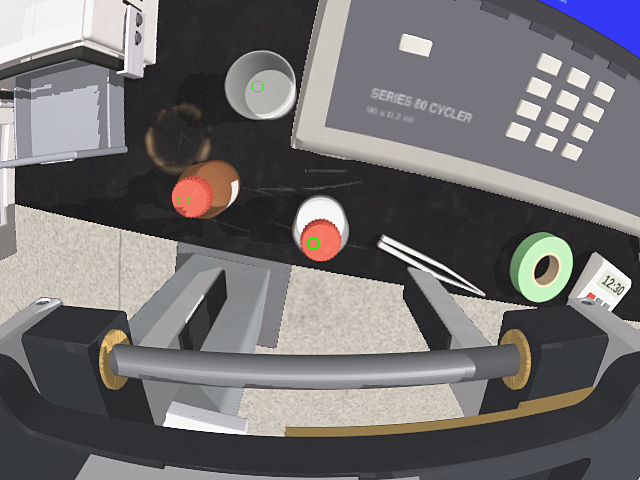

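View pics/s1.png

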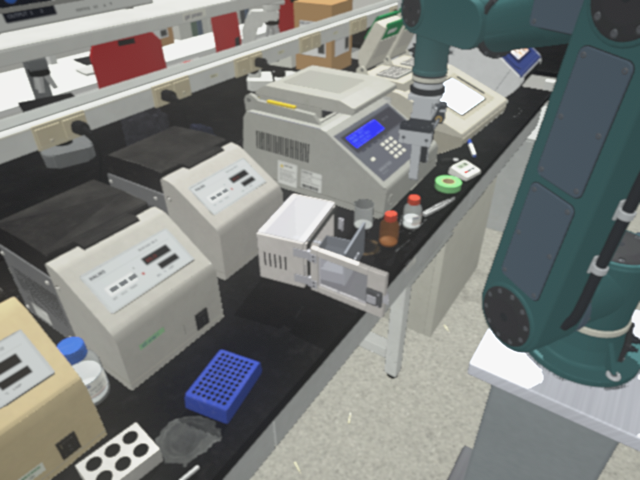

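View pics/t1.png

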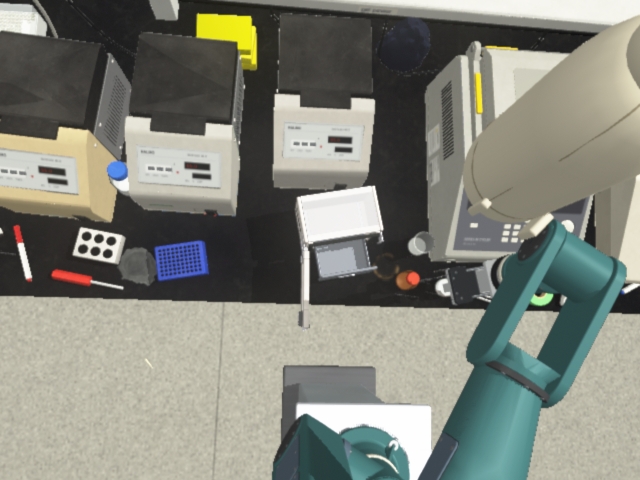

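arm_command --pt "1 0.001 -0.002 -0.03 0" --pt "1 0.001 -0.002 -0.065 0" --pt "1 0.001 -0.002 -0.1 0" --pt "1 0.001 -0.002 -0.12 0" --pt "1 0.001 -0.002 -0.13 0" --pt "1 0.001 -0.002 -0.13 0" --pt "0 0.001 -0.002 -0.13 0" --pt "0 0.001 -0.002 -0.13 0" --pt "0 0.001 -0.002 -0.13 0" --pt "0 0.001 -0.002 -0.13 0"

```text
time: 3.9
tool_pos: [0.429, -0.1942, 0.0258]
ee_rot: [-3.141, -0.0, -1.372]
wrist_force: [-0.5, 0.3, 0.1]
width: 0.0576
```

arm_command --pt "0 0 0 0 0" --pt "0 0 0 0 0"

```text
time: 4.15
tool_pos: [0.4289, -0.1941, 0.0255]
ee_rot: [3.142, -0.0, -1.373]
wrist_force: [-0.0, 0.0, -0.2]
width: 0.0435
```

arm_command --pt "0 0 0 0.02 0" --pt "0 0 0 0.06 0" --pt "0 0 0 0.1 0" --pt "0 0 0.02 0.13 0" --pt "0 0.005 0.06 0.14 0" --pt "0 0.018 0.11 0.14 0" --pt "0 0.03 0.16 0.14 0" --pt "0 0.043 0.21 0.14 0" --pt "0 0.051 0.245 0.14 0" --pt "0 0.053 0.258 0.14 0"

```text
time: 5.4
tool_pos: [0.4816, 0.0656, 0.1648]
ee_rot: [3.14, 0.0, -1.37]
wrist_force: [1.1, -0.3, -1.6]
width: 0.0433
```

arm_command --pt "0 0 0 0 0" --pt "0 0 0 0 0"

```text
time: 5.65
tool_pos: [0.4817, 0.0627, 0.1653]
ee_rot: [3.141, -0.001, -1.374]
wrist_force: [-0.1, 0.3, -1.9]
width: 0.0432
```

Run:
```python
from h import *
import pickle
from fit import *
p=pickle.load(open('p.pkl','rb'))
o=robot.get_obs(); print(o['tool_pos'],o['ee_rot'],o['time'],o['width'])
for c in ['wrist','top','scene']:
    s=optics.snapshot(c)
    im=s['image'][:,:,::-1].copy()
    r,d,e=pts(p)
    d=np.r_[d,cab(p,[[-.0958-.044,.058,.019],[-.0958-.044,-.058,.019],[-.0958-.056,.064,.1],[-.0958-.044,-.064,.1]])]
    for g in np.r_[r,d,e]: cv2.circle(im,tuple(np.int32(np.clip(proj(s,g,o)[0],-999,999))),3,(0,255,0),1)
    if c!='wrist': 
        x,y=(260,170) if c=='top' else (230,150)
        im=cv2.resize(im,None,fx=4,fy=4,interpolation=cv2.INTER_CUBIC)[y*4:y*4+600,x*4:x*4+800]
    cv2.imwrite(f'pics/hov_{c}.png',im)
```

```text
[0.48165767 0.06272641 0.16532638] [ 3.14092738e+00 -7.22442849e-04 -1.37389089e+00] 5.65 0.04318639320547746
```

View pics/hov_wrist.png

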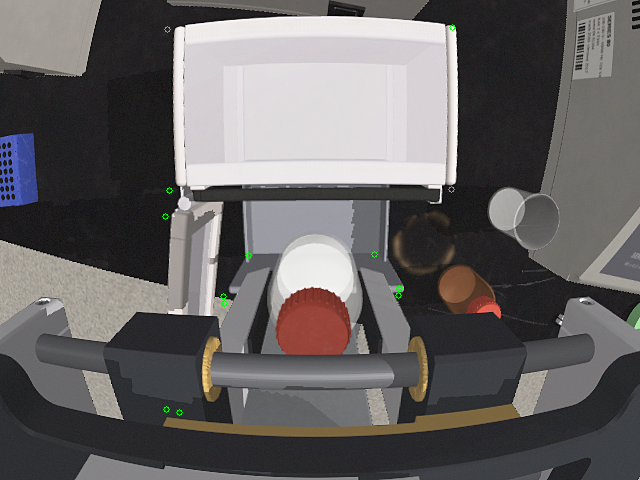

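View pics/hov_scene.png

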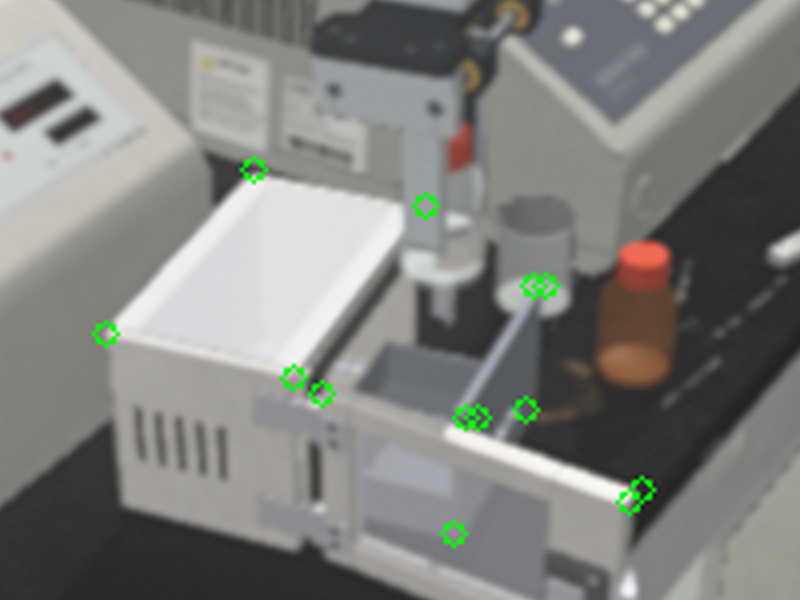

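View pics/hov_top.png

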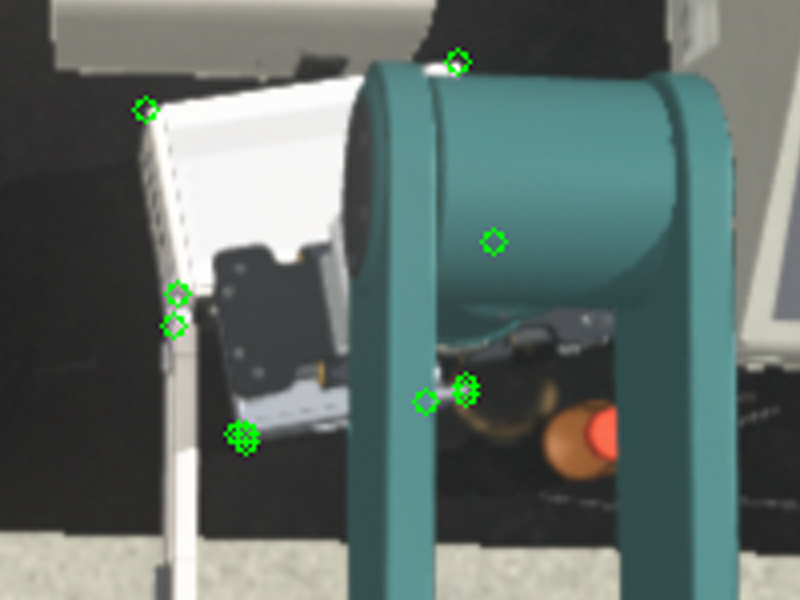

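arm_command --pt "0 0 0.001 -0.03 0" --pt "0 0 0.001 -0.06 0" --pt "0 0 0.001 -0.09 0" --pt "0 0 0.001 -0.105 0" --pt "0 0 0.001 -0.115 0" --pt "0 0 0.001 -0.119 0" --pt "0 0 0.001 -0.119 0"

```text
time: 6.68
tool_pos: [0.4824, 0.0648, 0.0471]
ee_rot: [-3.14, -0.0, -1.373]
wrist_force: [0.2, 0.5, -1.1]
width: 0.0436
```

Run:
```python
from h import *
o=robot.get_obs(); print(o['tool_pos'],o['wrist_force'],o['time'],o['width'])
s=optics.snapshot('scene');x,y=230,150
cv2.imwrite(f'pics/low_s.png',cv2.resize(s['image'][:,:,::-1],None,fx=4,fy=4,interpolation=cv2.INTER_CUBIC)[y*4:y*4+600,x*4:x*4+800])
s=optics.snapshot('wrist');cv2.imwrite('pics/low_w.png',s['image'][:,:,::-1])
```

```text
[0.48240572 0.06483383 0.04712989] [ 0.21895072  0.47943328 -1.05264179] 6.675 0.04359752862944098
```

View pics/low_s.png

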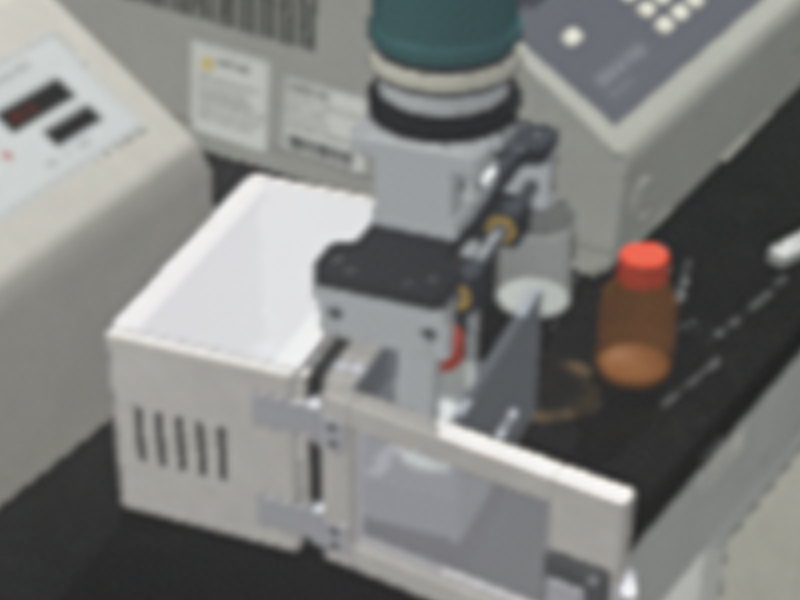

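View pics/low_w.png

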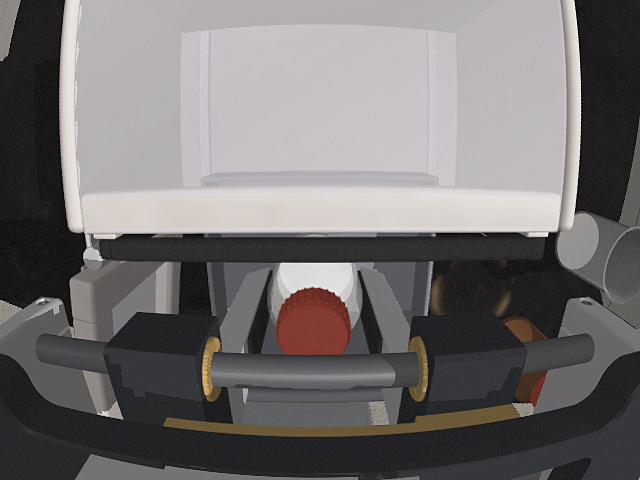

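arm_command --pt "0 0 0 -0.001 0" --pt "0 0 0 -0.002 0" --pt "0 0 0 -0.003 0" --pt "0 0 0 -0.003 0"

```text
time: 7.28
tool_pos: [0.4824, 0.0649, 0.0444]
ee_rot: [-3.14, -0.0, -1.373]
wrist_force: [-1.2, 0.2, 3.9]
width: 0.0433
```

arm_command --pt "0.2 0 0 0.0005 0" --pt "0.64 0 0 0.0005 0" --pt "0.64 0 0 0.0005 0" --pt "0.64 0 0 0.0005 0" --pt "0.64 0 0 0.0005 0"

```text
time: 7.9
tool_pos: [0.4818, 0.0648, 0.0438]
ee_rot: [3.141, -0.0, -1.373]
wrist_force: [0.0, 0.5, 0.1]
width: 0.0604
```

arm_command --pt "0.64 0 0 0.02 0" --pt "0.64 0 0 0.06 0" --pt "0.64 0 0 0.1 0" --pt "0.3 0 0 0.13 0" --pt "0 -0.01 -0.002 0.14 0" --pt "0 -0.04 -0.008 0.14 0" --pt "0 -0.064 -0.014 0.14 0" --pt "0 -0.064 -0.014 0.13 0" --pt "0 -0.064 -0.014 0.09 0" --pt "0 -0.064 -0.014 0.07 0"

```text
time: 9.15
tool_pos: [0.4164, 0.0509, 0.1104]
ee_rot: [3.137, 0.001, -1.373]
wrist_force: [0.6, -0.6, -1.1]
width: 0.0004
```

Run:
```python
from h import *
from fit import *
p=pickle.load(open('p.pkl','rb'))
o=robot.get_obs(); print(o['tool_pos'],o['wrist_force'],o['time'],o['width'])
s=optics.snapshot('scene');x,y=230,150
im=s['image'][:,:,::-1].copy()
for l in ['drawer_front','bottle']:
    for m in finder.masks_of(l,'scene'): print(l,m['p'],m['extent'])
cv2.imwrite(f'pics/a_s.png',cv2.resize(im,None,fx=4,fy=4,interpolation=cv2.INTER_CUBIC)[y*4:y*4+600,x*4:x*4+800])
o=robot.get_obs();s=optics.snapshot('wrist');im=s['image'][:,:,::-1].copy()
for g in cab(p,[[-.0958-.05,.064,.1],[-.0958-.05,-.064,.1],[-.0958-.044,-.064,.1],[-.0958-.044,.064,.1],[-.0958-.012,0,.101]]): cv2.circle(im,tuple(np.int32(np.clip(proj(s,g,o)[0],-999,999))),3,(0,255,0),1)
cv2.imwrite('pics/a_w.png',im)
```

```text
[0.41640055 0.05094988 0.11039071] [ 0.58605074 -0.60465282 -1.07628699] 9.15 0.00040622654891682783
drawer_front 0.82 [322.2, 226.2, 362.5, 262.3]
bottle 0.66 [376.6, 216.8, 399.8, 246.2]
bottle 0.6 [330.3, 231.9, 350.3, 253.0]
```

View pics/a_s.png

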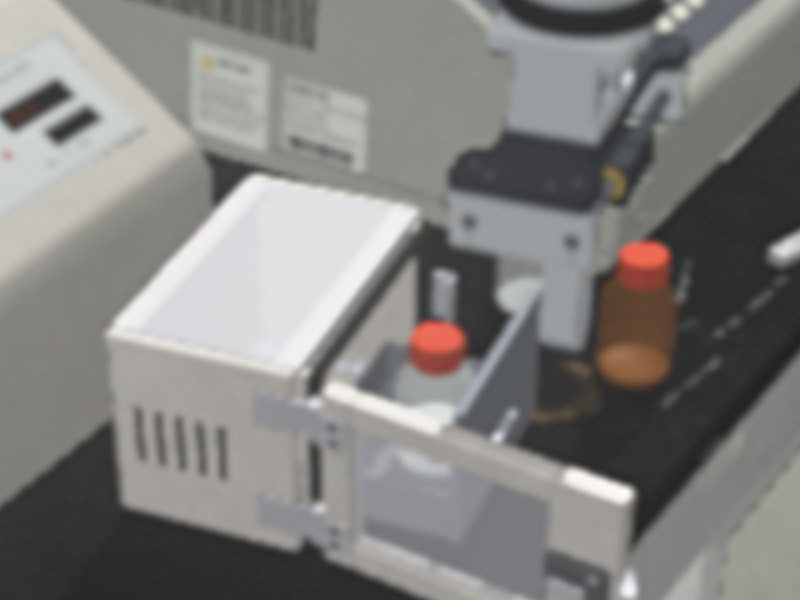

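View pics/a_w.png

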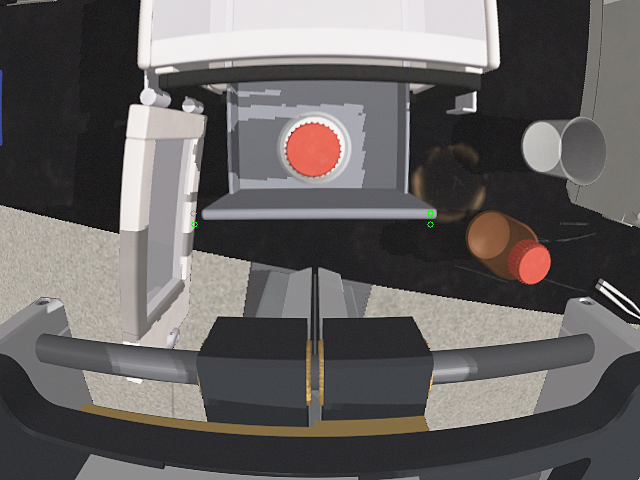

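arm_command --pt "0 0 0 -0.02 0" --pt "0 0 0 -0.028 0" --pt "0 0.01 0.002 -0.028 0" --pt "0 0.016 0.003 -0.028 0" --pt "0 0.021 0.004 -0.028 0" --pt "0 0.026 0.005 -0.028 0" --pt "0 0.032 0.0065 -0.028 0" --pt "0 0.04 0.008 -0.028 0" --pt "0 0.048 0.0095 -0.028 0" --pt "0 0.056 0.011 -0.028 0"

```text
time: 10.6
tool_pos: [0.4744, 0.0622, 0.086]
ee_rot: [3.141, 0.0, -1.373]
wrist_force: [-1.9, -0.0, 1.3]
width: 0.0004
```

arm_command --pt "0 0.008 0.0016 0 0" --pt "0 0.016 0.0032 0 0" --pt "0 0.023 0.0046 0 0" --pt "0 0.029 0.0058 0 0" --pt "0 0.032 0.0064 0 0" --pt "0 0.033 0.0066 0 0"

```text
time: 11.35
tool_pos: [0.507, 0.0685, 0.0858]
ee_rot: [3.141, -0.0, -1.373]
wrist_force: [-1.5, -0.3, 0.3]
width: 0.0006
```

arm_command --pt "0 0.002 0.0004 0 0" --pt "0 0.003 0.0006 0 0"

```text
time: 11.6
tool_pos: [0.5098, 0.069, 0.0859]
ee_rot: [3.141, -0.0, -1.373]
wrist_force: [-2.2, 0.0, -0.8]
width: 0.0006
```

arm_command --pt "0 0.002 0.0004 0 0" --pt "0 0.003 0.0006 0 0" --pt "0 0.003 0.0006 0 0"

```text
time: 11.98
tool_pos: [0.5131, 0.0696, 0.086]
ee_rot: [-3.141, -0.0, -1.373]
wrist_force: [-0.0, 0.2, -1.4]
width: 0.0005
```

arm_command --pt "0 0.0015 0.0003 0 0" --pt "0 0.0025 0.0005 0 0" --pt "0 0.0025 0.0005 0 0"

```text
time: 12.35
tool_pos: [0.5154, 0.0701, 0.086]
ee_rot: [3.141, -0.0, -1.373]
wrist_force: [-0.5, 0.4, -0.5]
width: 0.0004
```

arm_command --pt "0 0.0015 0.0003 0 0" --pt "0 0.0025 0.0005 0 0" --pt "0 0.0025 0.0005 0 0"

```text
time: 12.72
tool_pos: [0.5155, 0.0701, 0.0861]
ee_rot: [3.136, -0.0, -1.373]
wrist_force: [-8.1, -2.0, 3.8]
width: 0.0005
```

Run:
```python
from h import *
from fit import *
p=pickle.load(open('p.pkl','rb'))
o=robot.get_obs(); print(o['tool_pos'],o['wrist_force'],o['time'],o['width'])
s=optics.snapshot('scene');x,y=230,150
im=s['image'][:,:,::-1].copy()
cv2.imwrite(f'pics/b_s.png',cv2.resize(im,None,fx=4,fy=4,interpolation=cv2.INTER_CUBIC)[y*4:y*4+600,x*4:x*4+800])
o=robot.get_obs();s=optics.snapshot('wrist');im=s['image'][:,:,::-1].copy()
cv2.imwrite('pics/b_w.png',im)
```

```text
[0.51545262 0.07008943 0.08606779] [-8.139998   -2.0052415   3.82983591] 12.725 0.0005069011819937552
```

View pics/b_s.png

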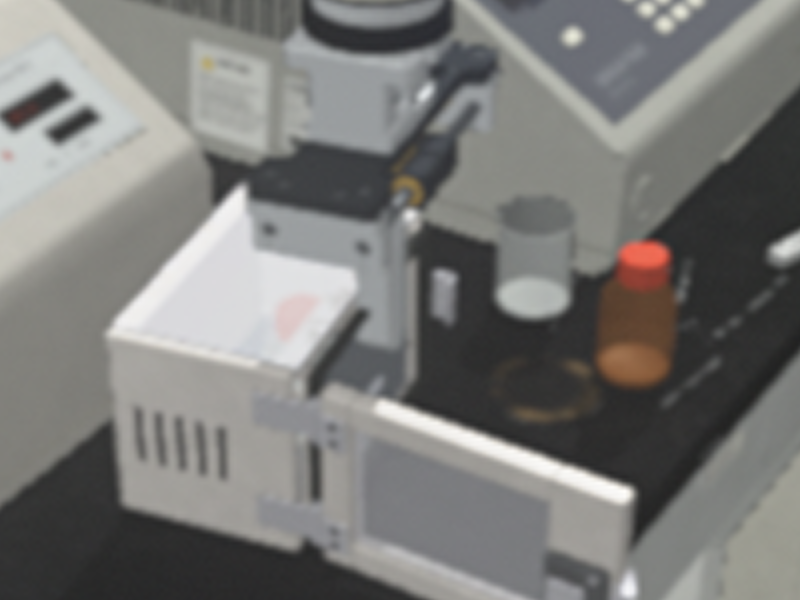

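View pics/b_w.png

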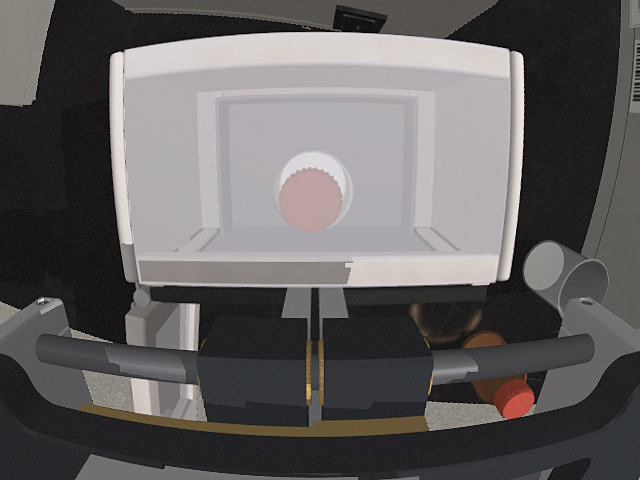

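```bash
cat > dp.py <<'E'
from fit import *
p=pickle.load(open('p.pkl','rb')).copy()
p[0]+=.002*np.cos(p[2]);p[1]+=.002*np.sin(p[2]); pickle.dump(p,open('p2.pkl','wb'))
def centre(q,r=.14,cl=0.):
    n=np.array([-np.cos(q),np.sin(q)]);t=np.array([-np.sin(q),-np.cos(q)])
    c=np.array([-.078,.088])+r*t+(.006+.008*abs(n[0])+.0125*abs(n[1])+cl)*n
    return cab(p,[c[0],c[1],0])[0,:2]
if __name__=="__main__":
    print('start',centre(1.737,cl=.015))
    for q in [1.737,1.6,1.5,1.4,1.3,1.2,1.1,1.,.9,.8,.7,.6,.5,.4,.3,.2,.15,.1,.05,.03,.01,0,-.016,-.024]: print(q,np.round(centre(q),4))
E
python3 dp.py
```

```text
start [0.35509234 0.18642975]
1.737 [0.3556 0.1714]
1.6 [0.355  0.1512]
1.5 [0.3561 0.1374]
1.4 [0.3585 0.1241]
1.3 [0.3621 0.111 ]
1.2 [0.3671 0.0982]
1.1 [0.3734 0.0857]
1.0 [0.381  0.0739]
0.9 [0.3899 0.0628]
0.8 [0.3999 0.0525]
0.7 [0.4111 0.0432]
0.6 [0.4233 0.0351]
0.5 [0.4364 0.0283]
0.4 [0.4502 0.0228]
0.3 [0.4646 0.0188]
0.2 [0.4795 0.0163]
0.15 [0.4871 0.0157]
0.1 [0.4947 0.0155]
0.05 [0.5023 0.0156]
0.03 [0.5054 0.0158]
0.01 [0.5084 0.0161]
0 [0.51   0.0163]
-0.016 [0.512  0.0164]
-0.024 [0.513  0.0166]
```

arm_command --pt "0 -0.01 -0.002 0 0" --pt "0 -0.025 -0.005 0.01 0" --pt "0 -0.035 -0.007 0.05 0" --pt "0 -0.05 0.005 0.085 0" --pt "0 -0.085 0.04 0.085 0" --pt "0 -0.125 0.08 0.085 0" --pt "0 -0.16 0.115 0.085 0" --pt "0 -0.163 0.123 0.07 0" --pt "0 -0.163 0.123 0.03 0" --pt "0 -0.163 0.123 0.0055 0"

```text
time: 14.08
tool_pos: [0.3548, 0.1932, 0.0894]
ee_rot: [3.141, -0.001, -1.373]
wrist_force: [0.1, 0.9, 0.2]
width: 0.0009
```

Run:
```python
from h import *
o=robot.get_obs(); print(o['tool_pos'],o['wrist_force'],o['time'])
s=optics.snapshot('scene');x,y=230,150
im=s['image'][:,:,::-1].copy()
cv2.imwrite(f'pics/c_s.png',cv2.resize(im,None,fx=4,fy=4,interpolation=cv2.INTER_CUBIC)[y*4:y*4+600,x*4:x*4+800])
s=optics.snapshot('wrist');im=s['image'][:,:,::-1].copy()
cv2.imwrite('pics/c_w.png',im)
```

```text
[0.35480627 0.19321517 0.08936517] [0.09726257 0.89036544 0.20081492] 14.075
```

View pics/c_s.png

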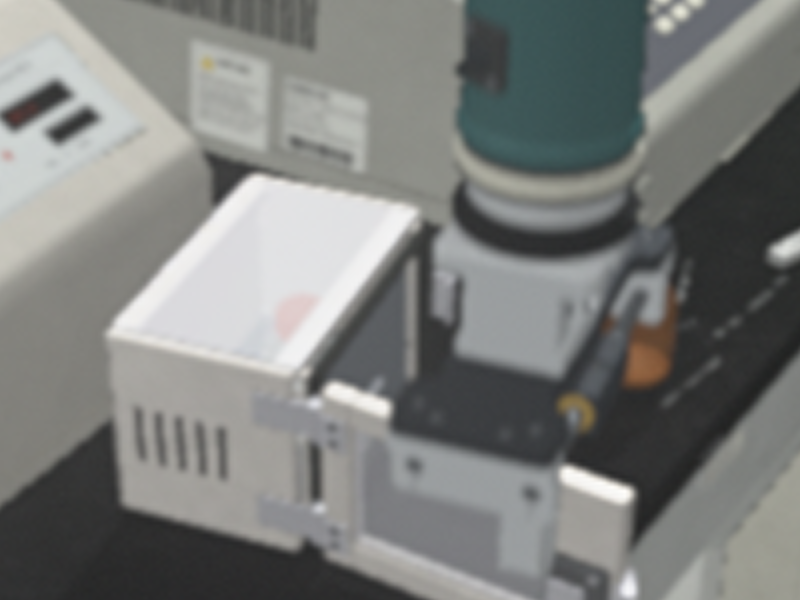

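View pics/c_w.png

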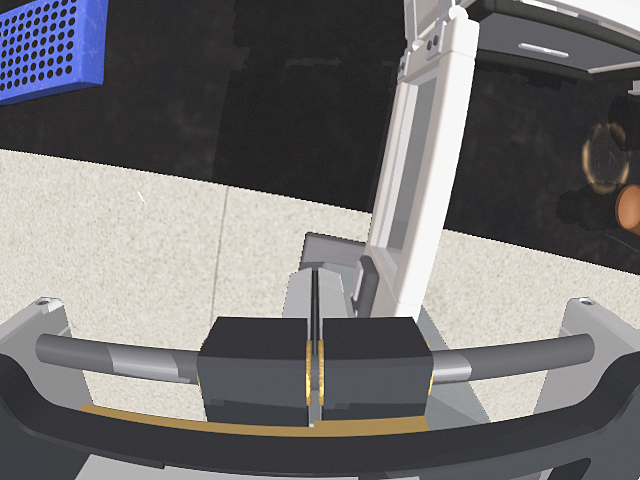

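arm_command --pt "0 0 -0.012 0 0" --pt "0 0 -0.022 0 0" --pt "0 0 -0.032 0 0" --pt "0 0 -0.0426 0 0" --pt "0 0.001 -0.0564 0 0" --pt "0 0.0035 -0.0697 0 0" --pt "0 0.007 -0.0828 0 0" --pt "0 0.012 -0.0956 0 0" --pt "0 0.0184 -0.108 0 0" --pt "0 0.026 -0.12 0 0"

```text
time: 15.42
tool_pos: [0.3813, 0.0728, 0.0914]
ee_rot: [3.141, 0.0, -1.373]
wrist_force: [0.5, 1.1, -0.3]
width: 0.0005
```

arm_command --pt "0 0.009 -0.011 0 0" --pt "0 0.019 -0.0213 0 0" --pt "0 0.03 -0.0306 0 0" --pt "0 0.0423 -0.0387 0 0" --pt "0 0.0554 -0.0455 0 0" --pt "0 0.0692 -0.051 0 0" --pt "0 0.0836 -0.055 0 0" --pt "0 0.091 -0.0565 0 0" --pt "0 0.0985 -0.0575 0 0" --pt "0 0.0985 -0.0575 0 0"

```text
time: 16.68
tool_pos: [0.4799, 0.0161, 0.0915]
ee_rot: [-3.141, -0.0, -1.372]
wrist_force: [-0.2, -0.6, -0.1]
width: 0.0008
```

Run:
```python
from h import *
o=robot.get_obs(); print(o['tool_pos'],o['wrist_force'],o['time'])
s=optics.snapshot('scene');x,y=230,150
im=s['image'][:,:,::-1].copy()
cv2.imwrite(f'pics/d_s.png',cv2.resize(im,None,fx=4,fy=4,interpolation=cv2.INTER_CUBIC)[y*4:y*4+600,x*4:x*4+800])
s=optics.snapshot('wrist');im=s['image'][:,:,::-1].copy()
cv2.imwrite('pics/d_w.png',im)
```

```text
[0.47986471 0.01609034 0.09154621] [-0.15887264 -0.62806366 -0.0910137 ] 16.675
```

View pics/d_s.png

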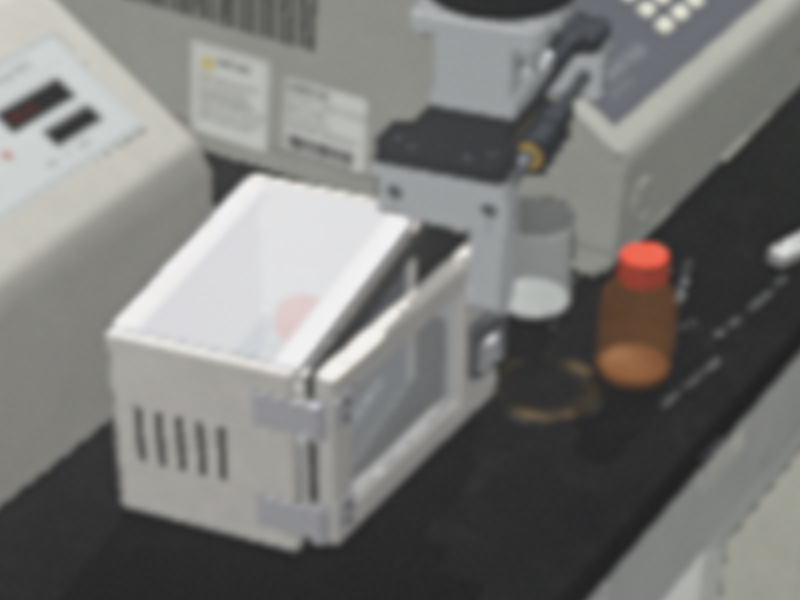

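View pics/d_w.png

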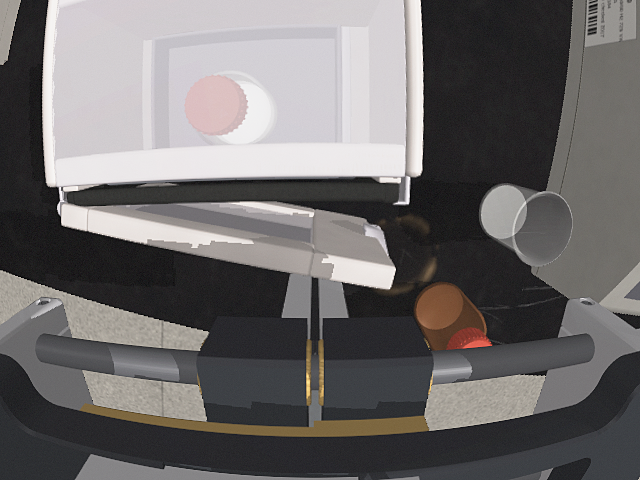

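arm_command --pt "0 0.004 -0.0003 0 0" --pt "0 0.008 -0.0006 0 0" --pt "0 0.012 -0.0007 0 0" --pt "0 0.015 -0.0008 0 0" --pt "0 0.018 -0.0008 0 0" --pt "0 0.021 -0.0008 0 0" --pt "0 0.021 -0.0008 0 0"

```text
time: 17.65
tool_pos: [0.5003, 0.0154, 0.0914]
ee_rot: [3.141, 0.0, -1.373]
wrist_force: [-0.6, 1.2, -0.3]
width: 0.0003
```

arm_command --pt "0 0.001 0.0001 0 0" --pt "0 0.002 0.0001 0 0" --pt "0 0.002 0.0001 0 0"

```text
time: 18.02
tool_pos: [0.5009, 0.0155, 0.0914]
ee_rot: [3.138, 0.001, -1.373]
wrist_force: [-5.4, 0.1, 2.6]
width: 0.0003
```

arm_command --pt "0 0.001 0.0001 0 0" --pt "0 0.002 0.0001 0 0" --pt "0 0.002 0.0001 0 0"

```text
time: 18.4
tool_pos: [0.5023, 0.0156, 0.0914]
ee_rot: [3.137, 0.001, -1.373]
wrist_force: [-6.9, 0.3, 4.8]
width: 0.0002
```

arm_command --pt "0 0.001 0.0001 0 0" --pt "0 0.002 0.0002 0 0" --pt "0 0.002 0.0002 0 0"

```text
time: 18.77
tool_pos: [0.5041, 0.0158, 0.0914]
ee_rot: [3.137, 0.001, -1.373]
wrist_force: [-6.8, 0.6, 3.2]
width: 0.0004
```

arm_command --pt "0 0.001 0.0001 0 0" --pt "0 0.0015 0.0002 0 0" --pt "0 0.0015 0.0002 0 0"

```text
time: 19.15
tool_pos: [0.5051, 0.016, 0.0914]
ee_rot: [3.135, 0.001, -1.373]
wrist_force: [-9.0, -0.7, 5.9]
width: 0.0004
```

arm_command --pt "0 0.001 0.0001 0 0" --pt "0 0.0015 0.0002 0 0" --pt "0 0.0015 0.0002 0 0"

```text
time: 19.52
tool_pos: [0.5061, 0.0161, 0.0914]
ee_rot: [3.134, 0.001, -1.373]
wrist_force: [-9.6, -0.3, 5.8]
width: 0.0005
```

arm_command --pt "0 0.001 0.0002 0 0" --pt "0 0.001 0.0002 0 0"

```text
time: 19.77
tool_pos: [0.5068, 0.0162, 0.0914]
ee_rot: [3.133, 0.001, -1.373]
wrist_force: [-11.0, -0.6, 6.5]
width: 0.0001
```

arm_command --pt "0 0.001 0.0002 0 0" --pt "0 0.001 0.0002 0 0"

```text
time: 20.02
tool_pos: [0.5072, 0.0162, 0.0914]
ee_rot: [3.132, 0.001, -1.373]
wrist_force: [-13.5, 0.3, 8.5]
width: 0.0006
```

arm_command --pt "0 0.001 0.0002 0 0" --pt "0 0.001 0.0002 0 0"

```text
time: 20.27
tool_pos: [0.5079, 0.0163, 0.0915]
ee_rot: [3.131, 0.001, -1.373]
wrist_force: [-13.3, -0.6, 7.8]
width: 0.0005
```

arm_command --pt "0 0.001 0.0002 0 0" --pt "0 0.001 0.0002 0 0"

```text
time: 20.52
tool_pos: [0.5082, 0.0164, 0.0914]
ee_rot: [3.13, 0.001, -1.373]
wrist_force: [-16.2, -1.6, 9.1]
width: 0.0003
```

arm_command --pt "0 0.0007 0.0001 0 0" --pt "0 0.0007 0.0001 0 0"

```text
time: 20.78
tool_pos: [0.5086, 0.0164, 0.0915]
ee_rot: [3.129, 0.001, -1.373]
wrist_force: [-16.3, -1.3, 9.9]
width: 0.0004
```

arm_command --pt "0 0.0007 0.0001 0 0" --pt "0 0.0007 0.0001 0 0"

```text
time: 21.02
tool_pos: [0.5089, 0.0165, 0.0915]
ee_rot: [3.128, 0.001, -1.373]
wrist_force: [-17.5, -1.6, 10.3]
width: 0.0006
```

arm_command --pt "0 0.0007 0.0001 0 0" --pt "0 0.0007 0.0001 0 0"

```text
time: 21.28
tool_pos: [0.5093, 0.0165, 0.0915]
ee_rot: [3.127, 0.001, -1.373]
wrist_force: [-17.1, -1.5, 11.3]
width: 0.0004
```

arm_command --pt "0 0.0007 0.0001 0 0" --pt "0 0.0007 0.0001 0 0"

```text
time: 21.52
tool_pos: [0.5113, 0.0169, 0.0914]
ee_rot: [3.131, 0.001, -1.372]
wrist_force: [-13.3, -1.6, 8.4]
width: 0.0006
```

arm_command --pt "0 0.0007 0.0001 0 0" --pt "0 0.0007 0.0001 0 0"

```text
time: 21.78
tool_pos: [0.5117, 0.017, 0.0913]
ee_rot: [3.13, 0.001, -1.372]
wrist_force: [-14.7, -2.2, 8.7]
width: 0.0009
```

arm_command --pt "0 -0.0015 -0.0003 0 0" --pt "0 -0.003 -0.0006 0 0" --pt "0 -0.003 -0.0006 0 0"

```text
time: 22.15
tool_pos: [0.5112, 0.0169, 0.0913]
ee_rot: [3.136, 0.001, -1.372]
wrist_force: [-8.5, -0.3, 4.9]
width: 0.0005
```

arm_command --pt "0 -0.0015 -0.0003 0 0" --pt "0 -0.003 -0.0006 0 0" --pt "0 -0.003 -0.0006 0 0"

```text
time: 22.52
tool_pos: [0.5113, 0.0161, 0.0916]
ee_rot: [-3.14, -0.001, -1.373]
wrist_force: [0.2, -0.5, -0.4]
width: 0.0009
```

arm_command --pt "0 -0.004 -0.0008 0 0" --pt "0 -0.008 -0.0016 0 0" --pt "0 -0.012 -0.0024 0 0" --pt "0 -0.012 -0.0024 0 0"

```text
time: 23.02
tool_pos: [0.4987, 0.0138, 0.0916]
ee_rot: [-3.141, -0.0, -1.373]
wrist_force: [-0.5, 0.2, 0.1]
width: 0.0003
```

Run:
```python
from h import *
o=robot.get_obs(); print(o['tool_pos'],o['wrist_force'],o['time'])
s=optics.snapshot('scene');x,y=230,150
im=s['image'][:,:,::-1].copy()
for m in finder.masks_of('latch_bolt','scene'): print(m['p'],m['extent'])
cv2.imwrite(f'pics/e_s.png',cv2.resize(im,None,fx=4,fy=4,interpolation=cv2.INTER_CUBIC)[y*4:y*4+600,x*4:x*4+800])
s=optics.snapshot('wrist');im=s['image'][:,:,::-1].copy()
cv2.imwrite('pics/e_w.png',im)
```

```text
[0.49870695 0.01377508 0.09163248] [-0.48988385  0.18560424  0.13718035] 23.025
```

View pics/e_s.png

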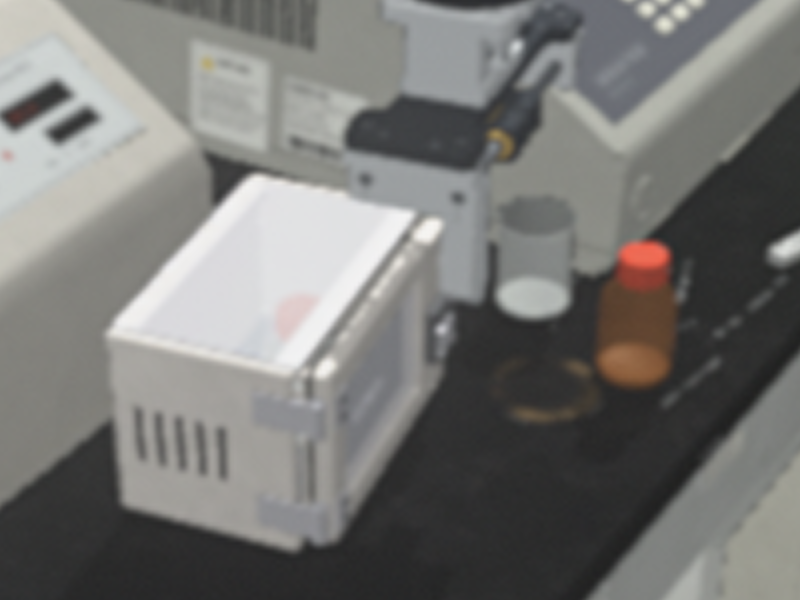

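View pics/e_w.png

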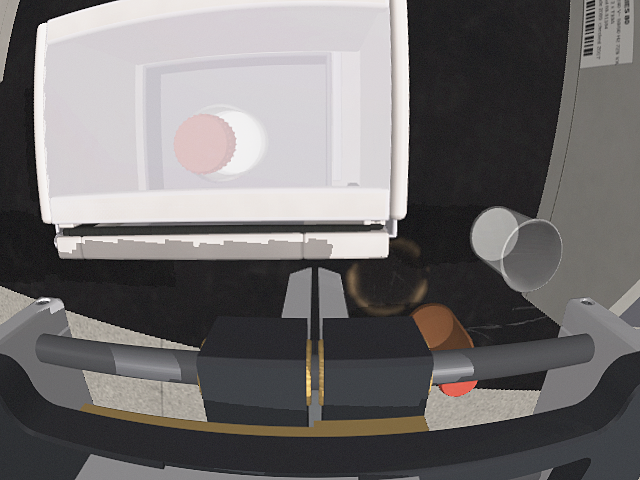

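arm_command --pt "0 -0.02 -0.004 0 0" --pt "0 -0.04 -0.008 0.02 0" --pt "0 -0.04 -0.008 0.07 0" --pt "0 -0.06 -0.02 0.12 0" --pt "0 -0.1 -0.05 0.13 0" --pt "0 -0.13 -0.09 0.13 0" --pt "0 -0.13 -0.12 0.13 0" --pt "0 -0.13 -0.15 0.13 0" --pt "0 -0.13 -0.15 0.13 0" --pt "0 -0.13 -0.15 0.13 0"

```text
time: 24.42
tool_pos: [0.3689, -0.1356, 0.2215]
ee_rot: [-3.142, 0.001, -1.372]
wrist_force: [-0.5, -0.2, -0.6]
width: 0.0006
```

Run:
```python
from h import *
o=robot.get_obs(); print(o['tool_pos'],o['wrist_force'],o['time'])
s=optics.snapshot('scene');x,y=230,150
im=s['image'][:,:,::-1].copy()
cv2.imwrite(f'pics/f_s.png',cv2.resize(im,None,fx=4,fy=4,interpolation=cv2.INTER_CUBIC)[y*4:y*4+600,x*4:x*4+800])
s=optics.snapshot('top');x,y=260,170
cv2.imwrite(f'pics/f_t.png',cv2.resize(s['image'][:,:,::-1],None,fx=4,fy=4,interpolation=cv2.INTER_CUBIC)[y*4:y*4+600,x*4:x*4+800])
```

```text
[ 0.36892942 -0.13560699  0.22148998] [-0.52250611 -0.18879681 -0.55484898] 24.425
```

View pics/f_s.png

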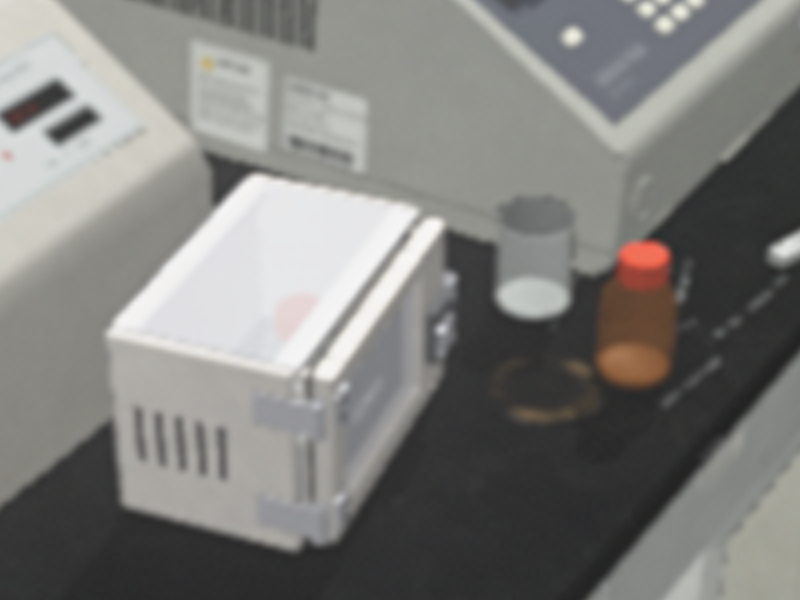

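View pics/f_t.png

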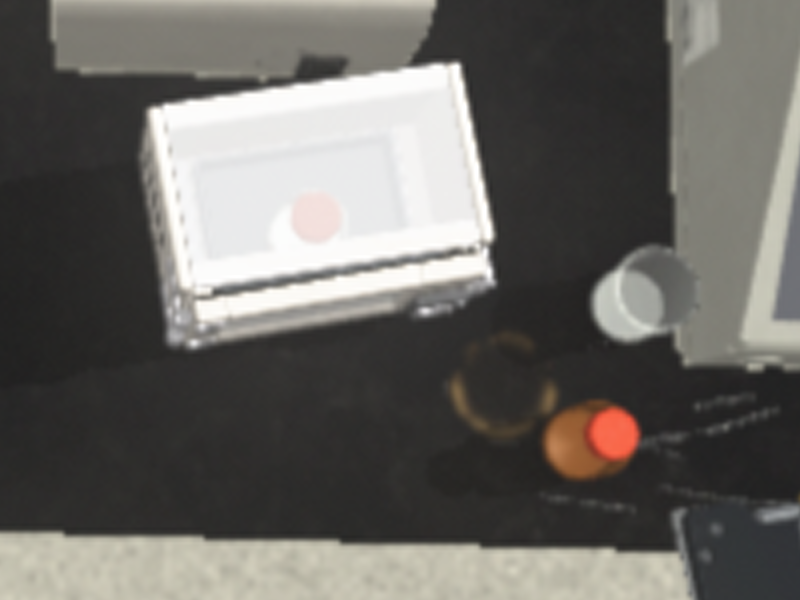

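```bash
python3 -c "
from bench import robot
print(robot.close_job(), robot.get_obs()['time'])"
```

```text
the job is handed in; nothing more can be done
the job is handed in; nothing more can be done
```

The bottle is in the dry-storage cabinet, the drawer is home and the door is latched. I handed the job in at about 24.5 s.

- **Bottle:** I gripped the clear bottle, not the brown one, and lowered it into the drawer until it touched the floor with about 5 N. It was still upright in the last pictures, seen through the clear roof.
- **Drawer:** I pushed near the top of the panel at about 2 N until it met a firm stop at about 8 N. The stop was 2 mm further back than my camera fit predicted, which is within the calibration error. I took it as fully home. The shut door hid the panel in the last pictures, so I did not check it again after that.
- **Door:** I swung it shut above the latch case and pressed in steps of 1 mm or less at the end. The push rose to about 17.5 N along the bench, about 20 N counting an upward part at the wrist. Then it fell from 17.1 to 13.3 N while the door moved 2 mm, which is the snap.
- **Latch:** After I backed off, the force went to zero. The door stayed flat on the front for about 2 s with nothing touching it. I did not read the bolt itself: the network found no bolt in the picture after the snap.
- **Other things:** The beaker and brown bottle look unmoved. The cooling block was not in the last close-up pictures, but the arm never went near it.

One disagreement remained: the wrist camera put things about 5 mm sideways from the two fixed cameras, the same shift everywhere. I used the fixed cameras, nudging the grasp 2 mm towards the wrist reading, and the grasp and placing came out right.

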